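Brush out a heater well and hold the contact thermometer on its floor

TASK

The well with the red ring in the dry-block heater is due for a temperature check: take the tube brush from the rack and scrub that well with at least two full strokes, each down to the floor and back up to the mouth, then stand the brush upright in a free hole of the rack and let it go. Then take the contact thermometer from its stand and hold it upright with its foot on the middle of that well's floor, pressed lightly so that the sprung stem has gone about half of its 12 mm travel into the handle. Finish while still holding it there, without disturbing the heater's tubes or the amber vial or ever pressing the thermometer hard.

Things in the scene. Friction and masses are not known exactly. Their poses are not given: they have to be found in the camera images.
- dry_block: Dry-block heater, fixed: pale grey housing 200 (x) x 135 (y) x 58 mm high, sloping panel at its front (-x) up to 70 mm. Origin: centre of underside. Its aluminium block, top 75 mm above the worktop, has four wells centred at x = 30 +/- 23, y = +/- 23 mm of the housing; two hold capped 50 ml tubes that reach 132 mm above the worktop, two are empty; one of these has the red ring.
- well_mouth (a point): Centre of the mouth of the well to be checked, marked by a flat red ring (39 mm outside, 2 mm thick) on the block's top round it; 75 mm above the worktop. Its z points up.
- well_floor (a point): Centre of the flat floor of the same well, 30 mm above the worktop. The well is round, 30 mm in diameter, 45 mm deep.
- rack: Dark blue open tube rack, fixed, 140 (its x) x 83 (its y) x 63 mm high; origin: centre of underside. 4 x 2 square holes, 31 mm clear, centred at x = +/-16.75 and +/-50.25, y = +/-16.75 mm; inside floor 3 mm above the worktop. The brush stands in one hole, two capped tubes (tops 105 mm above the worktop) in two others, the rest are free.
- brush: Tube brush standing upright in the rack, 180 mm long, about 45 g; z along it, upwards; origin at the lower end. White bristle head 0 to 58 mm, 28 mm across (stiff core 22 mm, flat lower end: it stands by itself), thin wire to 100 mm, round teal handle to 180 mm, 18 mm in diameter from 113 to 177 mm: grip it at about 145 mm.
- brush_tip (a point): Lower end of the brush, on its axis (same point as the origin of the brush).
- probe_stand: Stand of the thermometer, fixed: dark base 95 (x) x 80 (y) x 10 mm, steel post at x = +32 mm up to 122 mm, and a black arm with a 16 mm round hole at x = -20 mm, y = 0, arm top 118 mm above the worktop. Origin at the centre of its underside.
- probe: Contact thermometer, 178 mm long, about 67 g; z along it, upwards; origin at the foot of the stem when fully out. Hangs upright in the stand's arm by its shoulder (97 mm); lift it straight up by 110 mm to free it. 6 mm stem up to 90 mm, nose 14 mm across to 97 mm, white handle 20 mm across from 110 to 150 mm (grip it at about 142 mm), top end 25 mm across.
- probe_tip (a point): Underside of the 9 mm copper foot of the stem, on its axis; moves with the stem.
- probe_stem (a joint): How far the sprung stem is pushed into the handle: 0 fully out, 0.012 m all the way in (hard stop). Spring: 0.6 N to start it, then 0.3 N per mm (2.4 N at half travel). An orange band 12 mm long on the stem just below the nose goes into the handle as it is pushed in.
- tube_blue: Capped 50 ml tube with blue cap in a well of the heater, 34 mm across the cap, 28 mm across the body, 102 mm high, loose; origin at its lower end. To be left alone.
- tube_green: The same with a green cap.
- spare_blue: Capped 50 ml tube with blue cap, 34 mm across, 102 mm high, fixed in a hole of the rack; origin at its lower end.
- spare_green: The same with a green cap, fixed in another hole of the rack.
- vial_amber: Small bottle with a black cap, 32 mm in diameter, 62 mm high, standing on the worktop; origin at the centre of its underside. To be left alone.
There are look-alikes about, which are no part of the job. Leave any brown or green look-alike of the brush alone. Leave any brown look-alike of the probe alone.

How it is judged:
On the way, in this order (a step that is already met when the one before it is completed fails the run):
1. first stroke: the brush is down at the floor of the ringed well (z of brush_tip in the frame of well_mouth below -0.036 m and horizontal distance between brush_tip and well_floor below 0.012 m).
2. the brush is drawn up to the mouth (z of brush_tip in the frame of well_mouth above -0.014 m and horizontal distance between brush_tip and well_floor below 0.015 m).
3. second stroke: the brush is down at the floor again (all of step 1).
4. the brush stands upright in a hole of the rack again, let go (z of brush_tip in the frame of rack below 0.012 m and x of brush_tip in the frame of rack between -0.07 and 0.07 m and y of brush_tip in the frame of rack between -0.036 and 0.036 m and angle between brush's own z axis and vertical below 0.14 rad and contact force between the fingers and brush below 0.05 N), for 0.2 s.
At the end, for the whole second after the job is handed in: Thermometer held still, within 0.12 rad of upright, foot on the ringed well's floor within 7 mm of the middle, stem 3 to 9 mm in (0.8 to 6 N), clear of its stand; brush released in a rack hole, lower end within 9 mm of the rack's floor, within 0.14 rad of upright (all of step 4 and horizontal distance between probe_tip and well_floor below 0.007 m and z of probe_tip in the frame of well_floor below 0.003 m and angle between probe's own z axis and vertical below 0.12 rad and value of joint probe_stem between 0.003 and 0.009 m and contact force between probe and dry_block between 0.8 and 6 N and contact force between the fingers and probe above 1 N and contact force between probe and probe_stand below 0.05 N and linear speed of probe below 0.02 m/s); the arm keeps its last pose, push and grip.
It fails at once if a tube in the heater or the amber vial is disturbed (moved more than 15 mm) (distance of any of tube_blue, tube_green, vial_amber from where it was at the start of the episode above 0.015 m).
It fails at once if the thermometer is pressed hard on the heater (more than 15 N) (contact force between probe and dry_block above 15 N).
It also fails if it takes over 64 s, if anything falls off the work surface, if the arm or the gripper's body presses on something with over 40 N, if the wrist force passes 120 N, or if a joint passes its speed limit or range.

ROBOT

A 7-joint arm with a two-finger parallel gripper is mounted at the origin on a cart in front of the work surface, level with it; the furniture and walls round the work are solid. World frame = base frame: x ahead of the robot, y to its left, z up, the work surface at z = 0. Lengths are in m, angles in rad, forces in N, time in s.
With the tool pointing down it reaches from about 0.4 to 0.925 m from the base axis. Payload 4.1 kg.
Tool frame: the origin (TCP) lies midway between the tips of the shut fingers; the grasp point (between the pads) lies 19 mm behind it (arm.pinch_z is the distance from the TCP to the grasp point, in m); y points along the fingers, x is the direction in which the jaws open and shut, and the axes are right-handed (so a half turn about y gives the same grasp; the last joint's range is limited). The gripper opens to 85 mm and grips with 20 to 120 N. Pads are 22 mm wide; open, the fingers measure 114 mm over their backs; the gripper's body (76 mm by 85 mm) begins 54 mm behind the grasp point. The pads swing forward as they close: fully open they stand 13 mm farther back than shut.
Start: joints at [1.029, 0.398, 0.045, 1.537, -0.019, 1.207, -0.051], TCP at [0.279, -0.587, 0.231] pointing down, gripper open.
Joint ranges: [-2.82, 2.82], [-0.49, 2.23], [-1.37, 1.46], [0, 2.46], [-1.36, 4.5], [0.23, 2], [-2.94, 2.94]. Speed limits (rad/s): [2.57, 2.57, 3.14, 3.14, 3.14, 3.14, 3.14].

INTERFACE

Orientations are given as [roll, pitch, yaw] about the fixed x, y, z axes, in that order (R = Rz(yaw) Ry(pitch) Rx(roll)).
In Python, from station import arm gives the robot as it stands. The module is installed in compiled form; this text tells all that it offers.
- The arm moves only by the tool send_rows, never from a script. Its argument "rows" is a list of rows, each a list of 5 numbers: the finger opening in m, from 0 to 0.0854, then the shift along the tool's x, y, z in m, then the turn about the tool's y in units of 8 degrees (1.0 is 8 degrees). A call has 1 to 5 rows; each row is the pose to reach, as a shift and turn from the pose measured when the call began, along the tool's axes at that moment; what a row does not reach only later rows make up. A row lasts 1/8 s, in which the tool goes at most 62.5 mm and 10.7 degrees, less where a joint would pass 70% of its speed; a pose out of reach is approached as far as the arm can. A call with a gripper value outside its range is refused whole. The fingers move at their own pace and stop on an object; the grip force is fixed at half the most. Time passes only in rows, so rows that repeat a pose let the fingers close. It gives the time, the measured TCP pose, the force and the opening at its end, in the units of the state.
- arm.read_state(): the state, without advancing time (a new reading comes with each control period).
- arm.get_image(name): name is "scene" or "top"; returns a dict with "img" (420x560x3 uint8, blue, green, red), "fov_y" (degrees; the focal length in pixels is half the picture's height over the tangent of half this angle, whatever the lens; pixels are square), "cx", "cy" (the principal point, pixels), "dist_coeffs" ([k1, k2, p1, p2, k3] as OpenCV has them; the pictures are not rectified), "origin" and "attitude" of the camera in the world. Camera axes: x right, y down, z forward; pixel columns grow to the right and rows downward; lengths in m; the calibration is good to about 2 mm. A picture is of the moment at which its call begins. There is no depth.
- arm.job_done(): hands the job in, once; it reports no verdict.
The state is a dict: "time": time; "joint_positions": joint angles; "joint_velocities": joint speeds; "joint_torque": joint torques, N m; "eef_pos": TCP position; "orientation": TCP orientation; "force": force on the tool from outside, world axes, zero at the start; "wrist_torque": the same for the moment, N m; "finger_gap": finger opening in m.
Only numpy, scipy, OpenCV 4.12 (cv2) and the standard library are available. Lean on these libraries where they do the work, as an engineer would, in place of code of your own. Each camera call takes 0.05 s, during which the arm holds its last target. There are 200 camera calls.

## Working session

There is one attempt and no reset: what is moved stays moved. The work goes in short steps, Python scripts to look and compute and a tool call to move; the robot and the scene stay as the last step left them, time stands still between calls to the robot, and variables do not carry over. Pictures are saved under pics/ and viewed, about 8 in all and at most 12, crops included, and the job is handed in when it is done.

Besides the shell and the picture viewer there is one more tool, called after ">>>" as a command line: name --pt "numbers of a row" for each row, then --argument value for the rest. send_rows: Moves the arm, as the interface text tells. Its arguments: {"type":"object","properties":{"rows":{"type":"array","items":{"type":"array","items":{"type":"number"}}}},"required":["rows"]}

```bash
mkdir -p pics; cat > h.py <<'E'
import numpy as np, cv2, json
from scipy.spatial.transform import Rotation as R
from station import arm
def shot(name,fn):
    d=arm.get_image(name); cv2.imwrite('pics/'+fn+'.png',d['img'])
    m={k:(np.asarray(v).tolist() if not isinstance(v,(int,float)) else v) for k,v in d.items() if k!='img'}
    json.dump(m,open('pics/'+fn+'.json','w')); return d
def cam(d):
    f=210/np.tan(np.radians(d['fov_y'])/2)
    K=np.array([[f,0,d['cx']],[0,f,d['cy']],[0,0,1.]])
    a=np.array(d['attitude'],float)
    M=a if a.shape==(3,3) else R.from_euler('xyz',a).as_matrix()
    return K,np.array(d['dist_coeffs'],float),M,np.array(d['origin'],float)
def load(fn): return json.load(open('pics/'+fn+'.json'))
def ray(d,uv):
    K,D,M,o=cam(d); p=cv2.undistortPoints(np.array([[uv]],float),K,D)[0,0]
    return o,M@np.array([p[0],p[1],1.])
def at_z(d,uv,z):
    o,v=ray(d,uv); return o+v*(z-o[2])/v[2]
def proj(d,P):
    K,D,M,o=cam(d); P=np.atleast_2d(P); return cv2.projectPoints(((P-o)@M).reshape(-1,1,3),np.zeros(3),np.zeros(3),K,D)[0][:,0]
def tri(d1,a,d2,b):
    o1,v1=ray(d1,a);o2,v2=ray(d2,b)
    s=np.linalg.lstsq(np.c_[v1,-v2],o2-o1,rcond=None)[0]
    return (o1+v1*s[0]+o2+v2*s[1])/2,np.linalg.norm(o1+v1*s[0]-o2-v2*s[1])
def crop(fn,x0,y0,x1,y1,s,out):
    im=cv2.imread('pics/'+fn+'.png')[y0:y1,x0:x1]; cv2.imwrite('pics/'+out+'.png',cv2.resize(im,None,fx=s,fy=s,interpolation=cv2.INTER_CUBIC))
E
python3 - <<'E'
from h import *
s=shot('scene','s0');t=shot('top','t0')
print(load('s0'),load('t0'));print(arm.read_state())
a=cv2.imread('pics/s0.png');b=cv2.imread('pics/t0.png')
E
```

```text
{'fov_y': 49.696365806776356, 'cx': 276.16680657967487, 'cy': 212.47701594684926, 'dist_coeffs': [0.0465319581537539, 0.0, 0.0, 0.0, 0.0], 'origin': [-0.0073560649493559435, 0.8322555323338945, 0.7034524626364731], 'attitude': [-2.1677355352573806, -0.022355344742676975, -2.5027395046279417]} {'fov_y': 53.82512878998008, 'cx': 274.9583930655032, 'cy': 209.41163741970786, 'dist_coeffs': [0.01658764182206145, 0.0, 0.0, 0.0, 0.0], 'origin': [0.35888012585762585, 0.09248968709437272, 1.009804923000245], 'attitude': [-2.9755037969935736, -0.012257505761962273, -1.545340913702026]}
{'time': 0.1, 'joint_positions': array([ 1.02899935,  0.39910749,  0.04502892,  1.53773843, -0.01867268,
        1.20693263, -0.05073662]), 'joint_velocities': array([ 0.00017986, -0.00178967, -0.00084994, -0.00538762,  0.00035814,
        0.00060701,  0.00126704]), 'joint_torque': array([ 2.90094438e-03, -4.76257467e+01,  1.36973787e+00, -2.54945523e+01,
        1.20270043e-02,  5.05288976e-03, -8.59368896e-06]), 'eef_pos': array([ 0.27827818, -0.5867863 ,  0.23038097]), 'orientation': array([-1.57094051,  0.00175927, -1.12790722]), 'force': array([-0.01324562, -1.17108707, -0.21000819]), 'wrist_torque': array([ 0.00129499, -0.00999922, -0.04582329]), 'finger_gap': 0.08553649677875429}
```

View pics/s0.png

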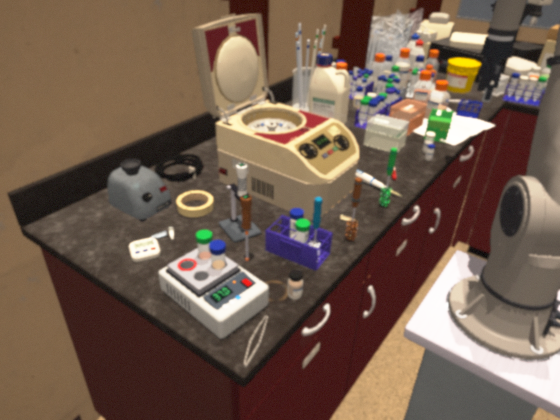

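View pics/t0.png

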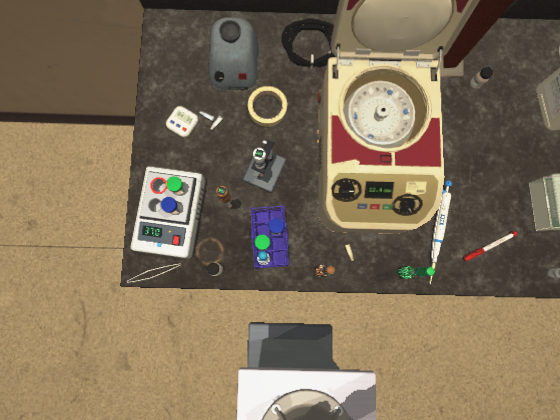

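The scene view shows the teal brush in the rack near (317,213), with a brown look-alike at (353,205) and a green one at (390,170). The white thermometer is in its stand near (241,180), with a brown look-alike at (247,215). The red ring is at (187,265) in the scene view and (158,185) in the top view. Next I'll take close crops.

```bash
python3 - <<'E'
from h import *
crop('s0',150,150,350,300,4,'c_s0'); crop('t0',125,130,295,285,4,'c_t0')
E
```

```text
(no output)
```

View pics/c_s0.png

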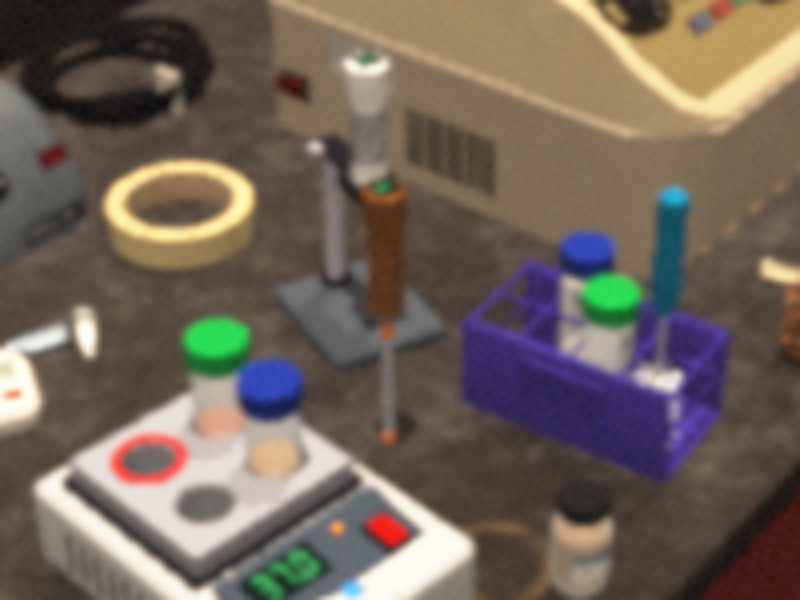

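View pics/c_t0.png

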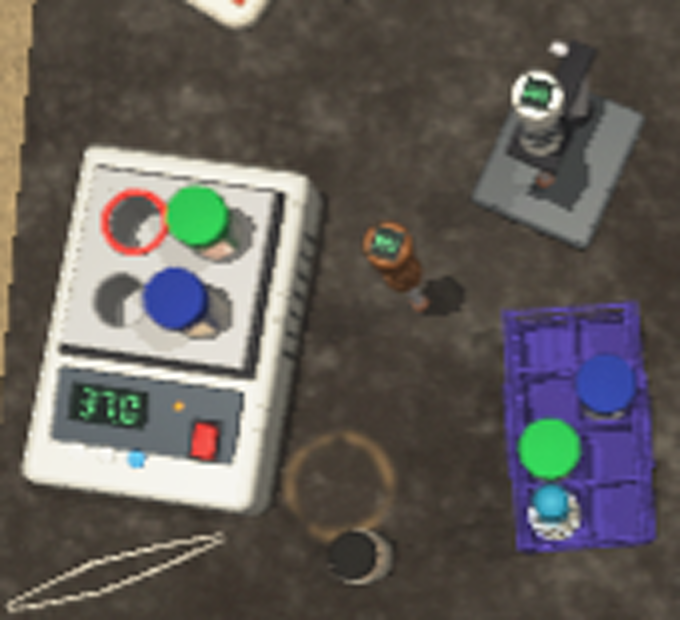

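The close crops confirm my choices. The teal brush is in the rack's bottom-left hole (top view), with its top at (263,255) in the top image and (318,198) in the scene image. The white thermometer is in its stand, with its top at (259.5,154) and (242,165). The ringed well is at (159,185.5) and (187,265). The brown probe stands free at (222,191).

```bash
python3 - <<'E'
from h import *
np.set_printoptions(precision=4,suppress=True)
s=load('s0');t=load('t0')
T=lambda u,v:(u/4+125,v/4+130)
S=lambda u,v:(u/4+150,v/4+150)
def both(n,a,b,z): print(n,'top',at_z(t,T(*a),z)[:2],'scene',at_z(s,S(*b),z)[:2],'tri',*tri(t,T(*a),s,S(*b)))
both('ring',(135,222),(148,460),.077)
both('brush',(551,500),(673,194),.182)
both('probe',(538,96),(367,60),.198)
both('brown',(388,243),(384,188),.178)
both('vial',(358,556),(583,503),.062)
both('capG',(197,215),(217,335),.132)
both('capB',(175,298),(270,378),.132)
print('rack',[at_z(t,T(*p),.063)[:2] for p in [(503,312),(637,303),(655,545),(518,551)]])
print('rack s',[at_z(s,S(*p),.063)[:2] for p in [(465,322),(535,262),(730,330),(665,410)]])
print('rackcaps',at_z(t,T(606,382),.105),at_z(t,T(550,448),.105))
print('house',[at_z(t,T(*p),.058)[:2] for p in [(90,148),(322,185)]])
print('block',[at_z(t,T(*p),.075)[:2] for p in [(97,166),(275,195),(62,347),(245,370)]])
print('stand base',[at_z(t,T(*p),.01)[:2] for p in [(473,198),(583,247),(642,118)]])
st=arm.read_state(); print(R.from_euler('xyz',st['orientation']).as_matrix())
E
```

```text
ring top [0.5638 0.3534] scene [0.5606 0.3556] tri [0.5638 0.3537 0.0743] 0.0014302394106744823
brush top [0.4052 0.1078] scene [0.4019 0.1099] tri [0.4044 0.1074 0.1799] 0.001986865050959044
probe top [0.6086 0.1203] scene [0.6076 0.1201] tri [0.6082 0.1201 0.198 ] 0.0008901123835822373
brown top [0.5343 0.1954] scene [0.531  0.1973] tri [0.534  0.1951 0.1761] 0.001817435759273283
vial top [0.3776 0.2182] scene [0.3717 0.2292] tri [0.3778 0.2196 0.0518] 5.223539600283529e-06
capG top [0.5566 0.3049] scene [0.5542 0.3061] tri [0.5564 0.3049 0.1305] 0.00130593457846765
capB top [0.5107 0.3137] scene [0.5081 0.3157] tri [0.5106 0.3139 0.1299] 0.001087199916985905
rack [array([0.5196, 0.1412]), array([0.5271, 0.0636]), array([0.388 , 0.0503]), array([0.3826, 0.1278])]
rack s [array([0.5162, 0.1428]), array([0.5204, 0.066 ]), array([0.3883, 0.0517]), array([0.3785, 0.1388])]
rackcaps [0.475 0.081 0.105] [0.4378 0.1107 0.105 ]
house [array([0.6119, 0.3882]), array([0.5935, 0.2507])]
block [array([0.5968, 0.3781]), array([0.5825, 0.2746]), array([0.4905, 0.3899]), array([0.4802, 0.2857])]
stand base [array([0.5997, 0.165 ]), array([0.5706, 0.096 ]), array([0.654 , 0.0614])]
[[ 0.4286 -0.0009  0.9035]
 [-0.9035  0.0015  0.4286]
 [-0.0018 -1.     -0.0001]]
```

>>> send_rows --pt "0.085 0 -0.06 0 -1" --pt "0.085 0 -0.12 0 -2" --pt "0.085 -0.04 -0.17 0.04 -3" --pt "0.085 -0.08 -0.17 0.08 -4" --pt "0.085 -0.12 -0.17 0.12 -5"

```text
time: 0.72
eef_pos: [0.3362, -0.4257, 0.4014]
orientation: [-1.57, -0.0, -0.426]
force: [0.3, 0.5, 0.1]
finger_gap: 0.0848
```

>>> send_rows --pt "0.085 -0.005 0 0.06 -1" --pt "0.085 -0.01 0 0.12 -2" --pt "0.085 -0.014 0 0.18 -3.05" --pt "0.085 -0.036 0 0.23 -3.05" --pt "0.085 -0.056 0 0.278 -3.05"

```text
time: 1.35
eef_pos: [0.3997, -0.1472, 0.4011]
orientation: [-1.57, 0.0, 0.001]
force: [0.3, 0.6, 0.7]
finger_gap: 0.085
```

>>> send_rows --pt "0.06 0.004 0 0.06 0" --pt "0.06 0.004 0 0.12 0" --pt "0.06 0.004 0 0.18 0" --pt "0.06 0.004 0 0.235 0" --pt "0.06 0.004 0 0.255 0"

```text
time: 1.98
eef_pos: [0.4024, 0.1117, 0.4012]
orientation: [-1.57, -0.0, 0.007]
force: [-0.1, -0.6, 0.2]
finger_gap: 0.0598
```

>>> send_rows --pt "0.06 0 0.05 0 0" --pt "0.06 0 0.1 0 0" --pt "0.06 0 0.15 0 0" --pt "0.06 0 0.18 0 0" --pt "0.06 0 0.18 0 0"

```text
time: 2.6
eef_pos: [0.4003, 0.1112, 0.2192]
orientation: [-1.571, 0.005, 0.008]
force: [-0.1, 0.2, 0.1]
finger_gap: 0.0599
```

```bash
python3 - <<'E'
from h import *
s=shot('scene','s1');t=shot('top','t1')
a=cv2.imread('pics/s1.png')[140:290,240:390];b=cv2.imread('pics/t1.png')[180:330,190:340]
cv2.imwrite('pics/m1.png',cv2.resize(np.hstack([a,b]),None,fx=2.66,fy=2.66,interpolation=cv2.INTER_CUBIC))
print(arm.read_state()['eef_pos'])
E
```

```text
[0.40289776 0.11198807 0.22200913]
```

View pics/m1.png

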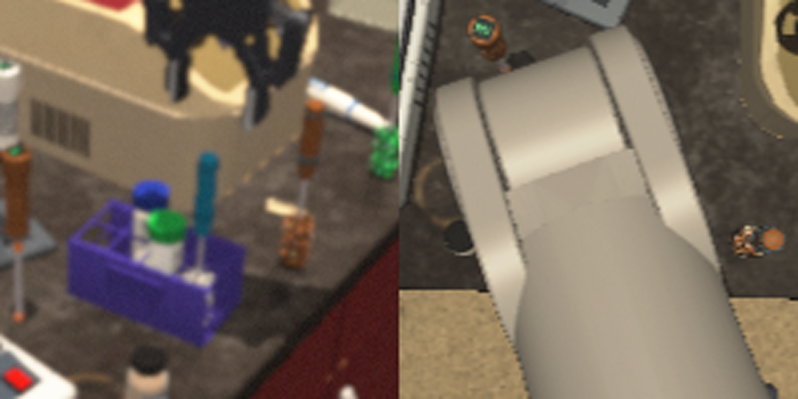

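The two fingertips, at crop pixels (178,97) and (252,125), straddle the teal handle top at (208,158). I'll descend and grip.

>>> send_rows --pt "0.06 0.001 0.03 -0.0035 0" --pt "0.06 0.001 0.06 -0.0035 0" --pt "0.06 0.001 0.09 -0.0035 0" --pt "0.06 0.001 0.093 -0.0035 0" --pt "0.06 0.001 0.093 -0.0035 0"

```text
time: 3.32
eef_pos: [0.4054, 0.109, 0.1305]
orientation: [-1.57, -0.004, 0.007]
force: [1.0, -0.2, 0.5]
finger_gap: 0.0598
```

>>> send_rows --pt "0.0 0 0 0 0" --pt "0.0 0 0 0 0" --pt "0.0 0 0 0 0" --pt "0.0 0 0 0 0" --pt "0.0 0 0 0 0"

```text
time: 3.95
eef_pos: [0.4056, 0.1092, 0.1315]
orientation: [-1.57, -0.004, 0.007]
force: [-2.2, 0.5, 7.2]
finger_gap: 0.0165
```

>>> send_rows --pt "0.0 0 -0.04 0 0" --pt "0.0 0 -0.09 0 0" --pt "0.0 0 -0.14 0 0" --pt "0.0 0 -0.19 0 0" --pt "0.0 0 -0.23 0 0"

```text
time: 4.58
eef_pos: [0.4047, 0.1092, 0.3639]
orientation: [-1.571, -0.006, 0.007]
force: [0.3, -0.0, -0.3]
finger_gap: 0.0164
```

>>> send_rows --pt "0.0 0.03 0 0.045 0" --pt "0.0 0.06 0 0.09 0" --pt "0.0 0.09 0 0.14 0" --pt "0.0 0.12 0 0.19 0" --pt "0.0 0.15 0 0.235 0"

```text
time: 5.2
eef_pos: [0.5542, 0.3467, 0.3644]
orientation: [-1.571, -0.005, 0.006]
force: [0.6, -0.6, 0.8]
finger_gap: 0.0166
```

```bash
python3 - <<'E'
from h import *
s=shot('scene','s2');t=shot('top','t2')
a=cv2.imread('pics/s2.png')[130:330,130:330];b=cv2.imread('pics/t2.png')[130:330,100:300]
cv2.imwrite('pics/m2.png',cv2.resize(np.hstack([a,b]),None,fx=2,fy=2,interpolation=cv2.INTER_CUBIC)); 
st=arm.read_state();print(st['eef_pos'],st['orientation'],st['finger_gap'],st['force'])
p=st['eef_pos'];print('proj',proj(s,[p+[0,0,-.1285],p,[.563,.3535,.077]]))
E
```

```text
[0.55310821 0.35038458 0.36169918] [-1.56661047e+00 -5.74464604e-04  1.26285011e-02] 0.01622125344040386 [-0.42043679 -0.48082819 -1.33525315]
proj [[184.57686638 202.1709111 ]
 [177.68266518 139.72771585]
 [186.90367175 264.00957856]]
```

View pics/m2.png

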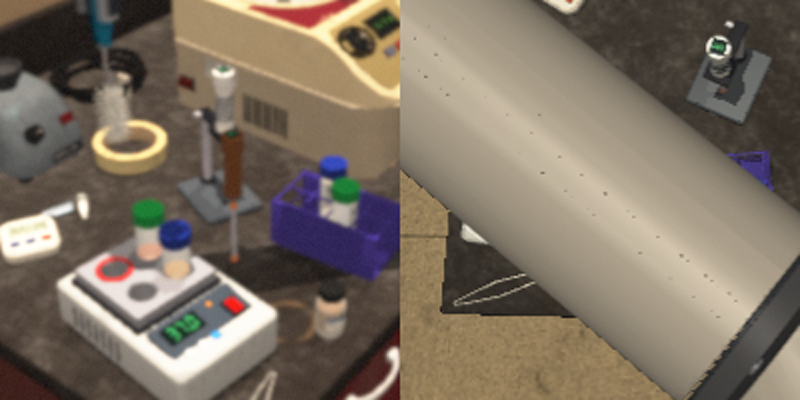

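>>> send_rows --pt "0.0 0.01 0.04 0.003 0" --pt "0.0 0.01 0.09 0.003 0" --pt "0.0 0.01 0.12 0.003 0" --pt "0.0 0.01 0.12 0.003 0" --pt "0.0 0.01 0.12 0.003 0"

```text
time: 5.92
eef_pos: [0.5637, 0.3542, 0.2437]
orientation: [-1.565, -0.003, 0.012]
force: [-0.5, -0.1, 0.4]
finger_gap: 0.0165
```

```bash
python3 - <<'E'
from h import *
s=shot('scene','s3')
crop('s3',140,150,240,290,4,'m3') 
st=arm.read_state();print(st['eef_pos'],st['orientation'],st['finger_gap'],st['force'])
p=st['eef_pos'];q=proj(s,[p+[0,0,-.1285],p+[0,0,.05],p,[.563,.3535,.077]]);print('proj',q,(q-[140,150])*4)
E
```

```text
[0.56382039 0.35459249 0.24407635] [-1.56471392 -0.00339897  0.01218985] 0.016445149902395314 [-0.0649554   0.79240482 -0.59006138]
proj [[184.58178562 249.68052419]
 [175.6197902  173.03852424]
 [178.37069631 196.33195534]
 [186.90367175 264.00957856]] [[178.32714248 398.72209676]
 [142.47916079  92.15409695]
 [153.48278522 185.32782135]
 [187.61468699 456.03831425]]
```

View pics/m3.png

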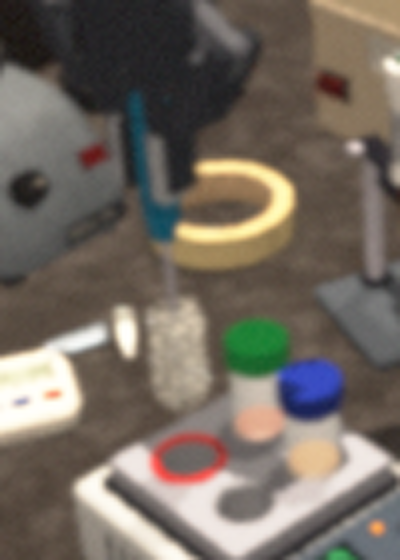

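The white bristle head hangs with its end at crop pixel (181,398), directly above the red ring at (190,458). The predicted tip was (178,399), so the two are aligned to about 1–2 mm. Starting the first stroke.

>>> send_rows --pt "0.0 -0.001 0.02 -0.001 0" --pt "0.0 -0.001 0.04 -0.001 0" --pt "0.0 -0.001 0.06 -0.001 0" --pt "0.0 -0.001 0.078 -0.001 0" --pt "0.0 -0.001 0.084 -0.001 0"

```text
time: 6.6
eef_pos: [0.5624, 0.3538, 0.159]
orientation: [-1.566, -0.001, 0.012]
force: [-2.6, -1.5, 13.8]
finger_gap: 0.0166
```

>>> send_rows --pt "0.0 0 0.002 0 0" --pt "0.0 0 0.002 0 0"

```text
time: 6.85
eef_pos: [0.5624, 0.3542, 0.159]
orientation: [-1.566, -0.002, 0.012]
force: [-3.3, -2.7, 9.1]
finger_gap: 0.0164
```

>>> send_rows --pt "0.0 0 -0.02 0 0" --pt "0.0 0 -0.038 0 0" --pt "0.0 0 -0.041 0 0" --pt "0.0 0 -0.041 0 0"

```text
time: 7.35
eef_pos: [0.5624, 0.354, 0.2003]
orientation: [-1.566, -0.002, 0.012]
force: [0.4, -0.3, -0.7]
finger_gap: 0.0173
```

>>> send_rows --pt "0.0 0 0.02 0 0" --pt "0.0 0 0.038 0 0" --pt "0.0 0 0.04 0 0" --pt "0.0 0 0.041 0 0"

```text
time: 7.85
eef_pos: [0.5619, 0.3538, 0.1579]
orientation: [-1.567, -0.0, 0.012]
force: [-1.4, -0.1, 0.5]
finger_gap: 0.0166
```

>>> send_rows --pt "0.0 0 -0.03 0 0" --pt "0.0 0 -0.07 0 0" --pt "0.0 0 -0.12 0 0" --pt "0.0 0 -0.17 0 0" --pt "0.0 0 -0.203 0 0"

```text
time: 8.48
eef_pos: [0.562, 0.3534, 0.3632]
orientation: [-1.566, -0.002, 0.012]
force: [0.1, -0.7, -0.4]
finger_gap: 0.0164
```

>>> send_rows --pt "0.0 -0.032 0 -0.05 0" --pt "0.0 -0.064 0 -0.1 0" --pt "0.0 -0.096 0 -0.15 0" --pt "0.0 -0.128 0 -0.2 0" --pt "0.0 -0.157 0 -0.245 0"

```text
time: 9.1
eef_pos: [0.4067, 0.1045, 0.361]
orientation: [-1.567, -0.002, 0.011]
force: [-0.0, -1.0, 0.1]
finger_gap: 0.0166
```

>>> send_rows --pt "0.0 0 0.05 0 0" --pt "0.0 0 0.1 0 0" --pt "0.0 0 0.14 0 0" --pt "0.0 0 0.14 0 0" --pt "0.0 0 0.14 0 0"

```text
time: 9.72
eef_pos: [0.4078, 0.1056, 0.2223]
orientation: [-1.566, -0.004, 0.011]
force: [-0.1, -0.1, -0.0]
finger_gap: 0.0168
```

```bash
python3 - <<'E'
from h import *
s=shot('scene','s4')
crop('s4',250,150,350,290,4,'m4') 
st=arm.read_state();print(st['eef_pos'],st['orientation'],st['finger_gap'],st['force'])
p=st['eef_pos'];q=proj(s,[p+[0,0,-.1285],p+[0,0,.05],p,[.4024,.1083,.063],[.4055,.109,.063]]);print('proj',(q-[250,150])*4)
E
```

```text
[0.40823925 0.10558312 0.22266253] [-1.56658464 -0.00475659  0.01102898] 0.016446210443898417 [ 0.48347656  0.06404595 -0.897352  ]
proj [[256.05636655 317.5338934 ]
 [280.2716257   36.92898474]
 [272.93469107 121.52008742]
 [258.33182196 367.13699433]
 [253.13093323 365.6693314 ]]
```

View pics/m4.png

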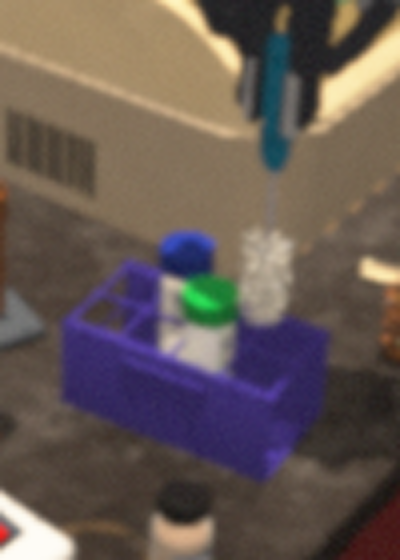

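```bash
python3 - <<'E'
from h import *
s=load('s4');S=lambda u,v:(u/4+250,v/4+150)
p=np.array([.4082,.1056,.2227])
for uv,z in [((264,319),.0945),((264,316),.0945),((264,319),.097),((279,36),.2727)]: print(uv,z,at_z(s,S(*uv),z))
print(at_z(s,S(273,194),.182), cam(s)[2][:,0])
# projected hole centre in scene frame and outline corners
u=np.array([.9953,.097]);v=np.array([-.097,.9953]);h=np.array([.4019,.1099])
q=np.array([[*(h+a*u+b*v),.063] for a,b in [(0,0),(-.0155,.0155),(-.0155,-.0155),(.0155,-.0155),(.0155,.0155),(-.01975,.02475),(-.01975,-.0585)]])
print((proj(s,q)-[250,150])*4)
E
```

```text
(264, 319) 0.0945 [0.40370449 0.1043653  0.0945    ]
(264, 316) 0.0945 [0.40525314 0.10192824 0.0945    ]
(264, 319) 0.097 [0.40201691 0.10735359 0.097     ]
(279, 36) 0.2727 [0.40925956 0.10518513 0.2727    ]
[0.40186738 0.10992822 0.182     ] [-0.80257953 -0.59612617  0.02235348]
[[257.56436082 368.81590999]
 [269.56364762 392.21256092]
 [293.77243245 363.83609112]
 [245.967646   346.20089464]
 [221.04849696 373.84339618]
 [268.91744883 403.50807012]
 [332.2326235  328.7308035 ]]
```

>>> send_rows --pt "0.0 -0.0015 0 0.005 0" --pt "0.0 -0.0015 0.01 0.005 0" --pt "0.0 -0.0015 0.02 0.005 0" --pt "0.0 -0.0015 0.035 0.005 0" --pt "0.0 -0.0015 0.045 0.005 0"

```text
time: 10.4
eef_pos: [0.4062, 0.1105, 0.1762]
orientation: [-1.566, -0.003, 0.011]
force: [-0.7, 0.6, 0.3]
finger_gap: 0.0167
```

>>> send_rows --pt "0.0 0 0.015 0 0" --pt "0.0 0 0.03 0 0" --pt "0.0 0 0.04 0 0" --pt "0.0 0 0.044 0 0" --pt "0.0 0 0.045 0 0"

```text
time: 11.02
eef_pos: [0.4064, 0.1109, 0.1311]
orientation: [-1.566, -0.003, 0.011]
force: [0.2, 0.2, -0.5]
finger_gap: 0.0167
```

>>> send_rows --pt "0.0 0 0.002 0 0" --pt "0.0 0 0.003 0 0" --pt "0.0 0 0.003 0 0"

```text
time: 11.4
eef_pos: [0.4077, 0.1115, 0.1303]
orientation: [-1.567, -0.005, 0.011]
force: [-2.9, -1.3, 16.3]
finger_gap: 0.0164
```

>>> send_rows --pt "0.03 0 0 0 0" --pt "0.05 0 0 0 0" --pt "0.05 0 0 0 0" --pt "0.05 0 0 0 0" --pt "0.05 0 0 0 0"

```text
time: 12.02
eef_pos: [0.4076, 0.1114, 0.1302]
orientation: [-1.567, -0.004, 0.011]
force: [-0.1, 0.7, 0.4]
finger_gap: 0.0501
```

>>> send_rows --pt "0.05 0 -0.03 0 0" --pt "0.05 0 -0.08 0 0" --pt "0.05 0 -0.13 0 0" --pt "0.05 0 -0.18 0 0" --pt "0.05 0 -0.23 0 0"

```text
time: 12.65
eef_pos: [0.4062, 0.1106, 0.3618]
orientation: [-1.568, -0.005, 0.011]
force: [1.8, -1.1, 0.4]
finger_gap: 0.0498
```

```bash
python3 - <<'E'
from h import *
s=shot('scene','s5')
crop('s5',190,130,340,290,3.5,'m5') 
st=arm.read_state();print(st['eef_pos'],st['orientation'],st['finger_gap'],st['force'])
E
```

```text
[0.40969173 0.11170301 0.36804307] [-1.56770539 -0.01594619  0.01083783] 0.050149189543232955 [2.2757852  1.41262402 3.95569632]
```

View pics/m5.png

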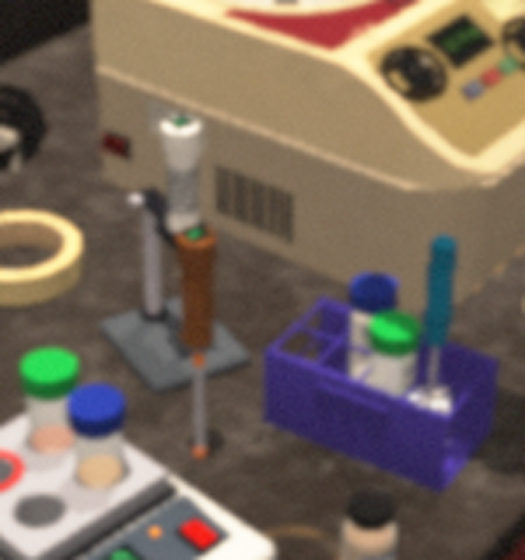

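The brush stands upright in its rack hole with its top at (443,240) in the crop, and the fingers are clear of it. Now the thermometer.

>>> send_rows --pt "0.06 0.05 0 0.002 0" --pt "0.06 0.1 0 0.004 0" --pt "0.06 0.15 0 0.007 0" --pt "0.06 0.2 0 0.009 0" --pt "0.06 0.2 0 0.009 0"

```text
time: 13.32
eef_pos: [0.6121, 0.122, 0.3678]
orientation: [-1.564, -0.011, 0.009]
force: [-0.3, 0.8, -0.1]
finger_gap: 0.0599
```

>>> send_rows --pt "0.06 0 0.05 0 0" --pt "0.06 0 0.1 0 0" --pt "0.06 0 0.13 0 0" --pt "0.06 0 0.13 0 0" --pt "0.06 0 0.13 0 0"

```text
time: 13.95
eef_pos: [0.614, 0.1235, 0.2397]
orientation: [-1.564, -0.014, 0.009]
force: [0.3, 0.7, -0.2]
finger_gap: 0.0599
```

```bash
python3 - <<'E'
from h import *
np.set_printoptions(precision=4,suppress=True)
st=arm.read_state();print(st['eef_pos'],st['orientation'],st['finger_gap'],st['force'])
print(R.from_euler('xyz',st['orientation']).as_matrix())
E
```

```text
[0.614  0.1235 0.2397] [-1.5638 -0.0138  0.0093] 0.05986968229131903 [ 0.2562  0.7191 -0.1923]
[[ 0.9999  0.0137 -0.0094]
 [ 0.0093  0.0071  0.9999]
 [ 0.0138 -0.9999  0.007 ]]
```

>>> send_rows --pt "0.06 -0.0063 0.02 -0.0033 0" --pt "0.06 -0.0065 0.05 -0.0036 0" --pt "0.06 -0.007 0.08 -0.0038 0" --pt "0.06 -0.007 0.0955 -0.0039 0" --pt "0.06 -0.007 0.0955 -0.0039 0"

```text
time: 14.58
eef_pos: [0.6085, 0.1202, 0.1444]
orientation: [-1.564, -0.014, 0.009]
force: [-0.4, 0.2, -0.4]
finger_gap: 0.0599
```

>>> send_rows --pt "0.0 0 0 0 0" --pt "0.0 0 0 0 0" --pt "0.0 0 0 0 0" --pt "0.0 0 0 0 0" --pt "0.0 0 0 0 0"

```text
time: 15.2
eef_pos: [0.6095, 0.1208, 0.146]
orientation: [-1.563, -0.017, 0.009]
force: [-1.3, -0.6, 5.7]
finger_gap: 0.0223
```

>>> send_rows --pt "0.0 0 0 0 0" --pt "0.0 0 0 0 0"

```text
time: 15.45
eef_pos: [0.6095, 0.1208, 0.1461]
orientation: [-1.563, -0.017, 0.009]
force: [0.8, -0.7, 2.0]
finger_gap: 0.0221
```

```bash
python3 - <<'E'
from h import *
s=shot('scene','s6')
crop('s6',195,120,295,240,5,'m6') 
st=arm.read_state();print(st['eef_pos'],st['orientation'],st['finger_gap'],st['force'])
p=st['eef_pos'];q=proj(s,[p,p+[0,0,.019],[.608,.1202,.199],[.608,.1202,.171],[.608,.1202,.131],[.608,.1202,.021]]);print('proj',(q-[195,120])*5)
E
```

```text
[0.60954183 0.12079612 0.14611294] [-1.56310275 -0.01667499  0.00907567] 0.022080229806907714 [ 0.04768869 -0.09551831  1.71546524]
proj [[231.99375342 320.11940102]
 [231.14798357 285.64089775]
 [232.94532721 222.9094262 ]
 [234.19054632 275.34406429]
 [235.89282029 347.59678696]
 [240.1597597  531.7363295 ]]
```

View pics/m6.png

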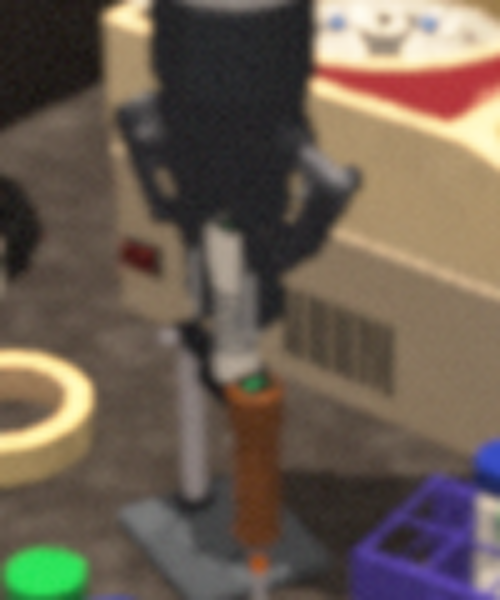

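The probe is gripped but leaning: its top is at (228,220) and its shoulder at (243,365), about 0.08 rad off. The opening of 22 mm suggests the pads catch the wider top end, so I'll open and regrip about 7 mm lower.

>>> send_rows --pt "0.03 0 0 0 0" --pt "0.05 0 0 0 0" --pt "0.05 0 0 0 0" --pt "0.05 -0.001 0.008 -0.0005 0" --pt "0.05 -0.001 0.008 -0.0005 0"

```text
time: 16.12
eef_pos: [0.608, 0.1199, 0.1371]
orientation: [-1.564, -0.015, 0.009]
force: [0.1, 0.3, -1.1]
finger_gap: 0.0501
```

>>> send_rows --pt "0.035 0 0 0 0" --pt "0.028 0 0 0 0" --pt "0.024 0 0 0 0" --pt "0.0 0 0 0 0" --pt "0.0 0 0 0 0"

```text
time: 16.75
eef_pos: [0.6082, 0.1201, 0.1374]
orientation: [-1.563, -0.016, 0.009]
force: [0.6, -0.6, 2.5]
finger_gap: 0.0196
```

>>> send_rows --pt "0.0 0 0 0 0" --pt "0.0 0 0 0 0"

```text
time: 17.0
eef_pos: [0.6082, 0.12, 0.1374]
orientation: [-1.564, -0.016, 0.009]
force: [1.2, 0.4, 0.8]
finger_gap: 0.0197
```

```bash
python3 - <<'E'
from h import *
s=shot('scene','s7')
crop('s7',195,120,295,240,5,'m7') 
st=arm.read_state();print(st['eef_pos'],st['orientation'],st['finger_gap'],st['force'])
im=s['img'].astype(int)
# white handle rows: bright low-saturation pixels near the probe column
for r in range(160,200,3):
    row=im[r,228:256]; m=np.where((row.min(1)>125)&(row.max(1)-row.min(1)<45))[0]+228
    print(r,m.min() if len(m) else '',m.max() if len(m) else '')
E
```

```text
[0.60822542 0.1200676  0.13737978] [-1.56351208 -0.01554942  0.00914891] 0.019414085521751907 [-0.28535998 -0.81491064  0.57655465]
160  
163  
166  
169 238 241
172 238 241
175 239 242
178 240 241
181  
184  
187 228 228
190  
193 239 244
196  
199
```

>>> send_rows --pt "0.0 0.0004 -0.03 0.0002 0" --pt "0.0 0.001 -0.07 0.0005 0" --pt "0.0 0.0015 -0.11 0.0008 0" --pt "0.0 0.0022 -0.16 0.0011 0" --pt "0.0 0.0028 -0.2 0.0014 0"

```text
time: 17.68
eef_pos: [0.6078, 0.1201, 0.3391]
orientation: [-1.563, -0.016, 0.009]
force: [0.5, 0.6, -0.4]
finger_gap: 0.0196
```

>>> send_rows --pt "0.0 0 0 0.05 0" --pt "0.0 0 0 0.1 0" --pt "0.0 -0.015 0 0.15 0" --pt "0.0 -0.03 0 0.19 0" --pt "0.0 -0.045 0 0.23 0"

```text
time: 18.3
eef_pos: [0.56, 0.3508, 0.3394]
orientation: [-1.564, -0.016, 0.009]
force: [0.2, 0.4, -0.7]
finger_gap: 0.0194
```

>>> send_rows --pt "0.0 0 0 0 0" --pt "0.0 0 0 0 0"

```text
time: 18.55
eef_pos: [0.5602, 0.3503, 0.3389]
orientation: [-1.565, -0.015, 0.009]
force: [-0.0, -0.8, -0.7]
finger_gap: 0.0197
```

```bash
python3 - <<'E'
from h import *
s=shot('scene','s8')
crop('s8',150,100,250,220,5,'m8') 
st=arm.read_state();print(st['eef_pos'],st['orientation'],st['finger_gap'],st['force'])
p=st['eef_pos'];q=proj(s,[p,p+[0,0,.061],p+[0,0,-.0164],p+[0,0,-.1164]]);print('proj',(q-[150,100])*5)
E
```

```text
[0.56079955 0.34943005 0.33882566] [-1.56550706 -0.01544111  0.00774799] 0.019418501670341735 [ 1.04646988 -0.23177908 -0.97896661]
proj [[131.77521764 251.24472074]
 [112.88826356  87.63105903]
 [136.53557372 292.78946781]
 [163.05870875 526.62138241]]
```

View pics/m8.png

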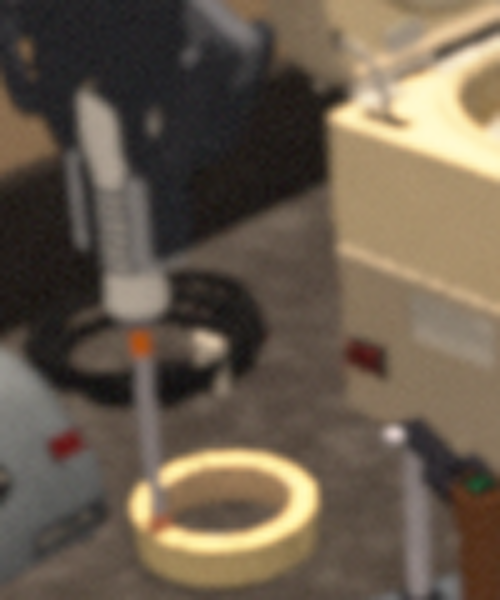

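The stem hangs vertical, with the foot at (160,523) against a predicted (163,527). Next I'll go to just above the well mouth and check the aim.

>>> send_rows --pt "0.0 0 0.04 0.003 0" --pt "0.0 -0.0005 0.08 0.0027 0" --pt "0.0 -0.001 0.11 0.0025 0" --pt "0.0 -0.0016 0.137 0.0023 0" --pt "0.0 -0.0016 0.137 0.0023 0"

```text
time: 19.23
eef_pos: [0.5616, 0.3492, 0.1993]
orientation: [-1.569, -0.012, 0.005]
force: [0.2, 0.4, -0.5]
finger_gap: 0.0193
```

>>> send_rows --pt "0.0 0 0 0 0" --pt "0.0 0 0 0 0"

```text
time: 19.48
eef_pos: [0.5626, 0.349, 0.2005]
orientation: [-1.568, -0.014, 0.004]
force: [0.4, 0.1, -0.7]
finger_gap: 0.0191
```

```bash
python3 - <<'E'
from h import *
s=shot('scene','s9')
crop('s9',155,190,255,290,6,'m9') 
st=arm.read_state();print(st['eef_pos'],st['orientation'],st['finger_gap'],st['force'])
p=st['eef_pos'];q=proj(s,[p,p+[0,0,-.0164],p+[0,0,-.1155],[.562,.353,.077],[.562,.353,.030]]);print('proj',(q-[155,190])*6)
E
```

```text
[0.56239336 0.34927237 0.20052694] [-1.56829333 -0.01355645  0.00394531] 0.01925775384407465 [ 0.56679981  0.31533451 -0.6630379 ]
proj [[168.9015119  146.6074611 ]
 [173.559401   187.95867068]
 [199.56096101 420.79705503]
 [194.51253639 444.47301008]
 [205.80006497 544.91706581]]
```

View pics/m9.png

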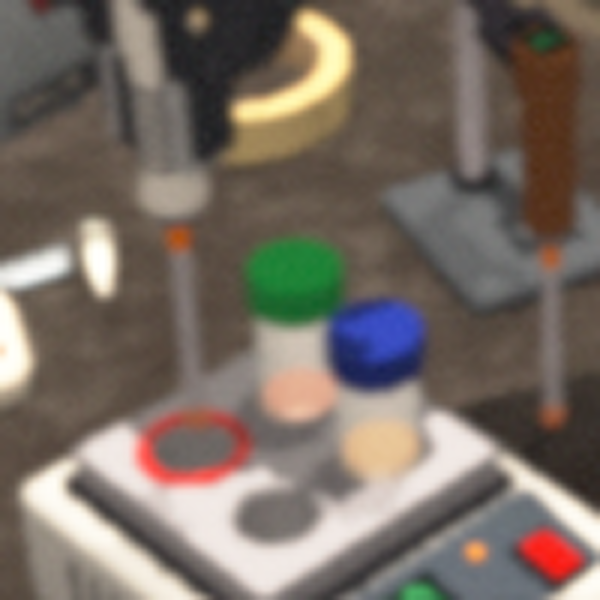

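The foot at (198,417) is a few mm beyond the ring centre at (194,447). I'll correct about -2 mm in x and +5 mm in y, then descend slowly.

>>> send_rows --pt "0.0 -0.002 0.0 0.005 0" --pt "0.0 -0.002 0.0 0.005 0" --pt "0.0 -0.002 0.015 0.005 0" --pt "0.0 -0.0025 0.03 0.005 0" --pt "0.0 -0.0025 0.04 0.005 0"

```text
time: 20.15
eef_pos: [0.5599, 0.3536, 0.1584]
orientation: [-1.57, -0.012, 0.004]
force: [0.2, 0.4, -0.9]
finger_gap: 0.0196
```

>>> send_rows --pt "0.0 0 0.0 0 0" --pt "0.0 0 0.0 0 0" --pt "0.0 0 0 0 0"

```text
time: 20.52
eef_pos: [0.5601, 0.3539, 0.1589]
orientation: [-1.569, -0.012, 0.004]
force: [-0.5, 0.5, 0.5]
finger_gap: 0.0191
```

```bash
cat > f.py <<'E'
from h import *
np.set_printoptions(precision=4,suppress=True)
F=[];P=[]
for i in range(12):
    d=arm.get_image('scene'); st=arm.read_state(); F.append(st['force']);P.append(st['eef_pos'])
print(st['time'],'F',np.mean(F,0),'sd',np.std(F,0),'P',np.mean(P,0),st['orientation'],st['finger_gap'])
E
python3 f.py
```

```text
21.125 F [-0.0584 -0.0118 -0.7351] sd [0.3572 0.435  0.3759] P [0.56   0.3537 0.1586] [-1.5698 -0.0116  0.004 ] 0.019462412935957345
```

>>> send_rows --pt "0.0 0 0.005 0 0" --pt "0.0 0 0.01 0 0" --pt "0.0 0 0.013 0 0" --pt "0.0 0 0.0165 0 0" --pt "0.0 0 0.0165 0 0"

```text
time: 21.75
eef_pos: [0.56, 0.3535, 0.1418]
orientation: [-1.57, -0.011, 0.004]
force: [-0.6, -0.7, 1.1]
finger_gap: 0.0201
```

```bash
python3 f.py
```

```text
22.35 F [-0.5173 -0.6211  1.2087] sd [0.6196 0.4069 0.3017] P [0.5601 0.3536 0.142 ] [-1.5697 -0.0118  0.004 ] 0.019655028220639487
```

>>> send_rows --pt "0.0 0 0.0015 0 0" --pt "0.0 0 0.0015 0 0" --pt "0.0 0 0.0015 0 0"

```text
time: 22.72
eef_pos: [0.5602, 0.3537, 0.1405]
orientation: [-1.57, -0.012, 0.004]
force: [-0.6, -1.6, 2.8]
finger_gap: 0.02
```

```bash
python3 f.py; python3 - <<'E'
from h import *
s=shot('scene','s10');np.set_printoptions(precision=3,suppress=True)
st=arm.read_state();p=st['eef_pos']
def orange(fn,p):
    im=cv2.imread('pics/'+fn+'.png').astype(float)
    u,v=proj(load(fn),p+[0,0,-.0325])[0]; u0,v0=int(u),int(v)
    w=im[v0-9:v0+10,u0-6:u0+8]; m=np.clip(w[...,2]-w[...,0]-45,0,None)   # red minus blue
    yy,xx=np.mgrid[v0-9:v0+10,u0-6:u0+8]
    print(fn,'pred',(u,v),'mass',m.sum(),'centroid',(xx*m).sum()/m.sum(),(yy*m).sum()/m.sum()); print(m.sum(1))
orange('s8',np.array([.5608,.3494,.3388]));orange('s9',np.array([.5624,.3493,.2005]));orange('s10',p)
E
```

```text
23.325 F [-0.501  -0.6196  1.7449] sd [0.3964 0.6262 0.4875] P [0.5602 0.3537 0.1405] [-1.5697 -0.0118  0.004 ] 0.01950582857907992
s8 pred (np.float64(178.2312801860111), np.float64(166.5345164831735)) mass 1437.0 centroid 177.6186499652053 168.25608907446068
[  0.   0.   0.   0.   0.   0.   0.   0.   0. 140. 305. 369. 346. 224.
  53.   0.   0.   0.   0.]
s9 pred (np.float64(184.6599506529163), np.float64(227.97133681696207)) mass 981.0 centroid 184.29153924566768 229.30377166156984
[  0.   0.   0.   0.   0.   0.   0.   0.   0.  14. 217. 335. 287. 128.
   0.   0.   0.   0.   0.]
s10 pred (np.float64(186.51226755909306), np.float64(253.05628484404994)) mass 1190.0 centroid 186.33697478991596 259.6344537815126
[  0.   0.   0.   0.   0.   0.   0.   0.   0.  27.  30.   0.   0.   0.
  64. 345. 411. 219.  94.]
```

```bash
python3 - <<'E'
from h import *
for fn,v0,u0 in [('s9',222,184),('s10',247,186)]:
    w=cv2.imread('pics/'+fn+'.png').astype(int)[v0:v0+18,u0-2:u0+4]; print(fn,v0,(w[...,2]-w[...,0]).max(1), w[...,1].min(1))
# stem column vs. expected vertical line over the well middle, just above the ring
im=cv2.imread('pics/s10.png').astype(int); print(im[256,178:196].tolist())
s=load('s10'); print(proj(s,[[.562,.353,.09],[.562,.353,.077],[.562,.353,.105]]))
E
```

```text
s9 222 [ 28  28  26  23  21  53 111 151 134  90  42  22  20  24  23  24  22  21] [154 148 136 112  88  77  77  77  74  80  84  82  84  82  85  84  84  76]
s10 247 [27 28 28 26 23 30 59 61 33 17 30 65 85 86 46 18 13 12] [156 155 149 132 112 101  88  90 103 120 124 104  89  82  96 104 104 104]
[[65, 77, 91], [71, 81, 94], [76, 84, 97], [82, 92, 102], [97, 103, 114], [109, 115, 125], [114, 120, 131], [119, 124, 136], [122, 126, 138], [121, 124, 136], [124, 128, 140], [129, 133, 143], [132, 137, 147], [132, 136, 145], [130, 134, 143], [131, 135, 141], [129, 132, 140], [119, 122, 130]]
[[186.87794632 259.28602405]
 [187.41875606 264.07883501]
 [186.24233283 253.66417792]]
```

>>> send_rows --pt "0.0 0 -0.0006 0 0" --pt "0.0 0 -0.0006 0 0" --pt "0.0 0 -0.0006 0 0" --pt "0.0 0 -0.0006 0 0"

```text
time: 23.88
eef_pos: [0.5602, 0.3537, 0.1411]
orientation: [-1.57, -0.012, 0.004]
force: [-0.2, -0.4, 2.3]
finger_gap: 0.0195
```

```bash
python3 f.py; python3 - <<'E'
from h import *
s=shot('scene','s11')
a=cv2.imread('pics/s5.png').astype(int);b=s['img'].astype(int)
for n,(x0,y0,x1,y1) in dict(tubes=(195,225,232,270),vial=(285,270,306,300),brush=(308,190,326,250)).items(): print(n,'mean abs diff',np.abs(a-b)[y0:y1,x0:x1].mean())
E
```

```text
24.475 F [-0.4415 -0.3099  1.775 ] sd [0.4778 0.5338 0.3833] P [0.5602 0.3536 0.141 ] [-1.5697 -0.0118  0.004 ] 0.019756363234577783
tubes mean abs diff 22.046846846846847
vial mean abs diff 6.556084656084656
brush mean abs diff 9.41820987654321
```

```bash
python3 - <<'E'
from h import *
for fn in ['s0','s5','s9','s11']:
    im=cv2.imread('pics/'+fn+'.png').astype(int); b,g,r=im[...,0],im[...,1],im[...,2]; o=[fn]
    for m,(x0,y0,x1,y1) in [(g-np.maximum(b,r)>40,(190,222,222,252)),(b-np.maximum(g,r)>40,(203,235,232,262)),(b-r>60,(308,190,326,225))]:
        v,u=np.nonzero(m[y0:y1,x0:x1]); o.append((round(u.mean()+x0,1),round(v.mean()+y0,1),len(u)))
    print(o)
E
```

```text
['s0', (np.float64(203.6), np.float64(235.6), 205), (np.float64(216.9), np.float64(246.0), 189), (np.float64(317.0), np.float64(209.6), 143)]
['s5', (np.float64(203.5), np.float64(235.7), 206), (np.float64(216.9), np.float64(246.1), 190), (np.float64(315.2), np.float64(211.3), 122)]
['s9', (np.float64(203.6), np.float64(236.2), 181), (np.float64(217.4), np.float64(246.3), 177), (np.float64(315.3), np.float64(210.9), 137)]
['s11', (np.float64(203.5), np.float64(236.2), 183), (np.float64(217.4), np.float64(246.5), 176), (np.float64(315.3), np.float64(210.5), 146)]
```

Nothing has been disturbed: both tube caps are within 0.6 px of where they started, and the brush is still standing. Handing in.

```bash
python3 -c "
from station import arm
print(arm.job_done())"
```

```text
the job is handed in; nothing more can be done
None
```

I scrubbed the ringed well with two full strokes, stood the teal brush back in its own rack hole and let it go. I then took the white thermometer and handed the job in while still holding it on the well's floor. The hand-in returned no verdict.

**Last checks:**
- **Stem:** the averaged upward force rose by about 2.5 N over the reading taken just before contact, which puts the stem about 6 mm in. An earlier picture of the orange band suggested nearer 7 mm, so I eased up 0.6 mm before finishing; the force reading did not change.
- **Upright:** the tool was within about 0.012 rad of vertical. The stem had looked straight in the last picture I viewed of it hanging free.
- **Centring:** sideways in the scene camera the stem lined up with the well to about 0.1 px. Along the camera's line of sight I estimate up to 3 mm off. I could not check that part because the arm hid the top camera's view.
- **Rest of the scene:** the two heater tubes' caps moved less than 0.6 px in the pictures. The vial area was unchanged, and the brush still stood in the rack.

**What went wrong on the way:** my first grip on the thermometer caught its wider top end and tilted it by about 0.08 rad. I opened, regripped 8 mm lower, and it then hung straight.

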